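# Tighten the loose wing nut of the coffee mill

## Task

The wing nut that holds the crank on the hand coffee mill has worked loose. Spin it down clockwise (seen from above) by stroking its wings with a fingertip, again and again, until it is fully tight against the crank arm, then take the hand clear. Do not pinch the nut or shove it hard, do not lift, tip or shift the mill, and leave everything else on the trolley where it stands.

Things in the scene. Friction and masses are not known exactly. Their poses are not given: they have to be found in the camera images.
- mill: Loose hand coffee mill, about 3 kg, not tipped by sideways pushes of under 10 N on the nut. Cast foot plate 160 x 160 mm, wooden box 120 x 120 mm to 84 mm high, then a steel dome and a fixed flat crank arm 18 mm wide whose upper face is 136 mm above the underside; the crank runs along the mill's +x to 112 mm from the axis and does not turn. Origin: centre of the underside, z up; the vertical nut axis passes through it.
- crank_knob (a point): Top centre of the crank's fixed upright wooden knob (26 mm thick, 32 mm tall): 105 mm from the nut axis, 168 mm above the mill's underside.
- wing_nut (a joint): How far the nut is unscrewed, in rad: 0 = fully tight against the crank arm (hard stop), larger = looser, over one full turn at the start. Turning clockwise seen from above lowers the value. It turns stiffly (about 0.03 N m of friction) and stays where it is left.
- nut_foot (a point): On the nut's axis, at its underside; z up, x along its two opposite wings. Steel nut: hub 20 mm wide, 14 mm tall; upright wings 5 mm thick, out to 31 mm from the axis, 6 to 29 mm above this point, free room between them. Rises 4 mm per turn of looseness: 136 mm above the mill's underside when tight, up to 144. A fixed 8 mm stud on the axis ends 24 mm above the crank arm.
- mug: Red ceramic mug 80 mm across, 88 mm tall, beside the mill, loose. Origin: centre of its underside.
- funnel: Grey silicone coffee funnel 92 mm across standing mouth down, 72 mm tall, beside the mill, loose. Origin: centre of its wide mouth on the trolley.
- moka_pot: Aluminium moka pot 94 mm across, 158 mm tall, with a handle, loose. Origin: centre of its underside.
- sugar_tin: Stainless sugar tin 92 mm across, 106 mm tall, loose. Origin: centre of its underside.
- jar: Clear plastic jar with a white screw cap, 84 mm across, 115 mm tall, loose. Origin: centre of its underside.
- scoop: Small steel coffee scoop, bowl 38 mm across and 22 mm tall, 99 mm handle towards its own -y, loose. Origin: centre of the bowl's underside.

How it is judged (in metres and radians):
At the end, for the whole second after the job is handed in: The wing nut is within 0.25 rad of fully tight, and the mill stands upright (within 0.05 rad), at rest, within 20 mm of where it was; each other loose thing is within 25 mm of where it was (value of joint wing_nut below 0.25 rad and distance of mill from where it was at the start of the episode below 0.02 m and angle between mill's own z axis and vertical below 0.05 rad and linear speed of mill below 0.02 m/s and distance of each of mug, funnel, moka_pot, sugar_tin, jar, scoop from where it was at the start of the episode below 0.025 m); the robot touches nothing.
It fails at once if the mill is lifted, tipped or shifted by over 20 mm (distance of mill from where it was at the start of the episode above 0.02 m or angle between mill's own z axis and vertical above 0.12 rad).
It fails at once if the mill or its nut is pinched or shoved with over 35 N (contact force between the fingers and mill above 35 N).
It fails at once if another thing on the trolley is lifted or moved by over 25 mm (distance of any of mug, funnel, moka_pot, sugar_tin, jar, scoop from where it was at the start of the episode above 0.025 m).
It also fails if it takes over 72 s, if anything falls off the work surface, if the arm or the gripper's body presses on something with over 40 N, if the wrist force passes 120 N, or if a joint passes its speed limit or range.

## Robot

A 7-joint arm with a two-finger parallel gripper is mounted at the origin on the work surface. World frame = base frame: x ahead of the robot, y to its left, z up, the work surface at z = 0. Lengths are in mm, angles in rad, forces in N, time in s.
With the tool pointing down it reaches from about 425 to 800 mm from the base axis. Payload 8.3 kg.
Tool frame: the origin (TCP) lies at the very end of the fingers, on their centre line; the grasp point (between the pads) lies bot.pinch_z behind it (bot.pinch_z is the distance from the TCP to the grasp point, in mm); z points along the fingers, y is the line along which they close (so a half turn about z gives the same grasp; the last joint's range is limited). The gripper opens to 85 mm and grips with 20 to 120 N. Pads are 22 mm wide; open, the fingers measure 114 mm over their backs; the gripper's body (76 mm by 85 mm) begins 54 mm behind the grasp point. The pads swing forward as they close: fully open they stand 13 mm farther back than shut.
Start: joints at [1.116, 0.383, 0.016, 1.37, -0.006, 1.388, -0.046], TCP at [238.693, -577.604, 205.179] pointing down, gripper open.
Joint ranges: [-2.95, 2.95], [-0.25, 2.06], [-1.52, 1.56], [0.18, 2.33], [-1.44, 4.58], [0.02, 2.06], [-3.01, 3.01]. Speed limits (rad/s): [2.39, 2.39, 3.01, 3.01, 3.14, 3.14, 3.14].

## Interface

Orientations are given as a rotation vector (axis times angle).
In Python, from plant import bot gives the robot as it stands.
- The arm moves only by the tool step_arm, never from a script. Its argument "steps" is text: rows parted by semicolons, each of 7 numbers parted by spaces: the shift along the world's x, y, z in mm, then the turn, a rotation vector about the world's x, y, z in rad, then the closure, from -1 (fully open) to 1 (shut). A call has 1 to 5 rows; each row shifts and turns the commanded pose from where the row before left it; what a row does not reach is not made up. A row lasts 1/8 s, in which the tool goes at most 62.5 mm and 10.7 degrees, less where a joint would pass 70% of its speed; a pose out of reach is approached as far as the arm can. A call is refused whole if a number of a shift passes 62.5 or a number of a turn 0.188, either way. A call with a gripper value outside its range is refused whole. The fingers move at their own pace and stop on an object; "newtons" is the grip in N (left out, the last holds). Time passes only in rows, so rows that do not move let the fingers close. It gives the time, the measured TCP pose, the force, the opening and the grip force at its end, in the units of the state.
- bot.state(): the state, without advancing time (a new reading comes with each control period).
- bot.camera(name): name is "side" or "top" or "wrist"; returns the picture (384x512x3 uint8, red, green, blue); there is no depth.
- bot.calibration(name): a dict with "camera_matrix" (3x3 intrinsics, pixels), "rvec" (rotation vector, rad) and "tvec" (3), from world to camera coordinates, as OpenCV has them. Camera axes: x right, y down, z forward; pixel columns grow to the right and rows downward; lengths in mm; the calibration is good to about 2 mm. A picture is of the moment at which its call begins: read the wrist's pose just before it. calibration takes no time and is no camera call; for the wrist camera it gives the pose at the moment of the call.
- bot.sign_off(): hands the job in; it is judged then, once.
Trained networks look in the newest picture that a camera, given by its name, has taken for a name from the list of things; names that differ only in an ending like _2 or _b are one class to them, and where a whole thing is asked for, a point or a joint stands for the part that bears it (a point fixed in the world has none). Each returns a list of dicts, best first, with "conf" (0 to 1); they miss things now and then, are a little off and sometimes report something else, mostly with a low value. They report only what shows in the picture. A call takes as long as a camera call.
- bot.recognise(query, camera): "uv" ([column, row] in pixels, amid what is visible of it).
- bot.masks_of(query, camera): "pixels" (384x512 bool, what is visible of it) and "uv" ([column, row] in pixels, amid what is visible of it).
The state is a dict: "clock": time; "joints": joint angles; "joint_velocities": joint speeds; "joint_torque": joint torques, N m; "tool_pos": TCP position; "eef_rot": TCP orientation; "contact_force": force on the tool from outside, world axes, zero at the start; "ft_torque": the same for the moment, N m; "opening": opening from 0.0 (shut) to 1.0 (fully open); "finger_force": force on a finger pad.
Only numpy, scipy, OpenCV 4.12 (cv2) and the standard library are available. Lean on these libraries where they do the work, as an engineer would, in place of code of your own. Each camera call takes 0.05 s, during which the arm holds its last target. There are 200 camera calls.

## Working session

There is one attempt and no reset: what is moved stays moved. The work goes in short steps, Python scripts to look and compute and a tool call to move; the robot and the scene stay as the last step left them, time stands still between calls to the robot, and variables do not carry over. Pictures are saved under pics/ and viewed, at most 10 in all, crops included, and the job is handed in when it is done.

Besides the shell and the picture viewer there is one more tool, called after ">>>" as name(argument=value, ...), one argument or row to a line, values as JSON. step_arm: Moves the arm, as the interface text tells. Its arguments: {"type":"object","properties":{"steps":{"type":"string"},"newtons":{"type":"number"}},"required":["steps"]}

```bash
mkdir -p pics; ls
cat > h.py <<'E'
import numpy as np,cv2
from plant import bot
def ray(name,uv,z,cal=None):
    c=cal or bot.calibration(name);K=np.array(c["camera_matrix"]);R=cv2.Rodrigues(np.array(c["rvec"],float))[0];t=np.array(c["tvec"],float).ravel()
    o=-R.T@t;d=R.T@np.linalg.inv(K)@np.array([uv[0],uv[1],1.]);return o+d*(z-o[2])/d[2]
def proj(name,p):
    c=bot.calibration(name);return cv2.projectPoints(np.array(p,float).reshape(-1,3),np.array(c["rvec"],float),np.array(c["tvec"],float),np.array(c["camera_matrix"]),None)[0].reshape(-1,2)
def save(name,fn):
    im=bot.camera(name);cv2.imwrite("pics/"+fn,im[:,:,::-1]);return im
E
python3 - <<'E'
from h import *
np.set_printoptions(precision=1,suppress=True)
a=save("top","top0.png");b=save("side","side0.png")
cv2.imwrite("pics/both.png",cv2.resize(np.vstack([a,b])[:,:,::-1],None,fx=.78,fy=.78))
zs=dict(mill=100,crank_knob=168,wing_nut=160,nut_foot=145,mug=88,funnel=72,moka_pot=150,sugar_tin=106,jar=115,scoop=20)
for n,z in zs.items():
    for c in("top","side"):
        for r in bot.recognise(n,c)[:2]: print(n,c,round(r["conf"],2),np.array(r["uv"]),ray(c,r["uv"],z))
s=bot.state();print(s["clock"],s["tool_pos"],s["eef_rot"],bot.pinch_z,s["opening"])
E
```

```text
pics
mill top 0.64 [292.3 192.9] [571.6 -92.2 100. ]
mill top 0.43 [379.5 169.6] [ 660.8 -410.   100. ]
mill side 0.97 [266.2 236.4] [ 579.4 -152.7  100. ]
crank_knob top 0.87 [295.1 193. ] [559.9 -95.3 168. ]
crank_knob top 0.68 [294.7 187. ] [580.8 -94.1 168. ]
crank_knob side 0.66 [262.3 237.9] [ 557.3 -215.6  168. ]
crank_knob side 0.53 [266.6 213.2] [ 584.3 -114.8  168. ]
wing_nut top 0.49 [298.4 188.6] [ 576.8 -107.6  160. ]
wing_nut side 0.38 [263.6 217.2] [ 573.6 -123.6  160. ]
nut_foot top 0.54 [294.4 186.5] [586.8 -95.3 145. ]
nut_foot top 0.29 [324.2 147.6] [ 728.3 -202.1  145. ]
mug top 0.63 [251.  176.9] [631.3  57.2  88. ]
mug side 0.71 [274.9 200.9] [634.   17.6  88. ]
mug side 0.53 [265.8 240.3] [ 577.6 -158.8   88. ]
funnel top 0.79 [331.6 202.5] [ 542.2 -238.4   72. ]
funnel side 0.64 [264.8 277.8] [ 556.7 -292.5   72. ]
moka_pot top 0.92 [172.4 153.7] [698.8 334.3 150. ]
moka_pot side 0.74 [281.7 147.8] [691.  237.1 150. ]
moka_pot side 0.66 [323.2 266.9] [ 720.7 -329.5  150. ]
sugar_tin top 0.91 [380.8 169.5] [ 659.8 -412.8  106. ]
sugar_tin top 0.23 [171.8 152. ] [716.9 346.3 106. ]
sugar_tin side 0.83 [311.9 316. ] [ 664.3 -457.3  106. ]
sugar_tin side 0.58 [263.4 239.3] [ 568.1 -168.9  106. ]
jar top 0.89 [126.1 229.5] [433.2 491.5 115. ]
jar side 0.81 [215.4 129.7] [448.2 430.3 115. ]
scoop side 0.49 [323.2 267.4] [ 756.9 -236.5   20. ]
1.1 [ 238.7 -577.6  205.2] [-3.1 -0.6 -0. ] 18.700000000000003 0.9975659342594344
```

View pics/both.png

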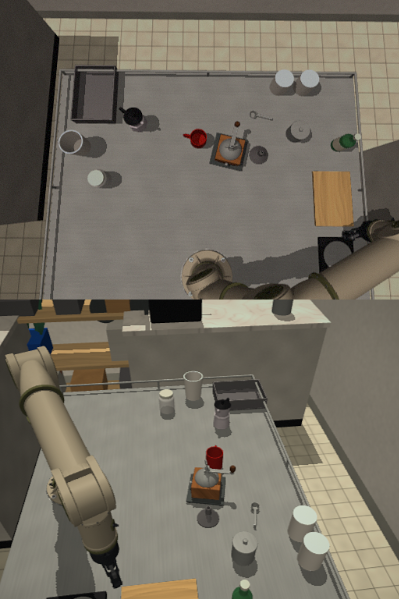

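The top view shows the mill at about (296,190), with the crank going up and right to its knob at about (304,159). The mug is to the left, the funnel to the right. I'll zoom in for accuracy.

Run:
```python
from h import *
a=cv2.imread("pics/top0.png")[140:230,235:355];b=cv2.imread("pics/side0.png")[180:290,210:345]
cv2.imwrite("pics/z.png",np.vstack([cv2.resize(a,(400,300),interpolation=3),cv2.resize(b,(368,300),interpolation=3)][:1]+[cv2.copyMakeBorder(cv2.resize(b,(368,300),interpolation=3),0,0,0,32,0)]))
```

```text
(no output)
```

View pics/z.png

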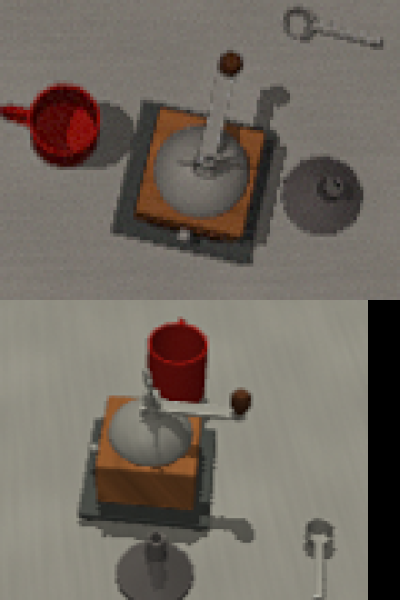

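The crop shows the nut at about (297,189) in top and (265,215) in side, and the knob at (304,159) in top and (298,217) in side.

Run:
```python
from h import *
np.set_printoptions(precision=1,suppress=True)
print(ray("top",(297.1,188.9),160),ray("side",(265,214.8),160),ray("top",(304,159.2),168),ray("side",(298,217.4),160))
print(ray("top",(235+200/3.33,140+145/3.33),20))
s=bot.state();print(cv2.Rodrigues(np.array(s["eef_rot"]))[0])
c=bot.calibration("wrist");R=cv2.Rodrigues(np.array(c["rvec"]))[0];print(c["camera_matrix"],R,-R.T@np.array(c["tvec"]).ravel())
```

```text
[ 575.7 -103.1  160. ] [ 579.5 -113.6  160. ] [ 679.3 -127.   168. ] [ 682.4 -136.7  160. ]
[ 621.3 -110.5   20. ]
[[ 0.9  0.4 -0. ]
 [ 0.4 -0.9  0. ]
 [ 0.  -0.  -1. ]]
[[325.5   0.  258.7]
 [  0.  325.5 192.5]
 [  0.    0.    1. ]] [[ 0.4 -0.9 -0. ]
 [-0.9 -0.4  0.3]
 [-0.3 -0.1 -1. ]] [ 308.7 -548.1  373.9]
```

>>> step_arm(
  steps="25 40 20 0 0 0 1; 28 44 20 0 0 0 1; 28 44 15 0 0 0 1; 28 44 0 0 0 0 1; 28 44 0 0 0 0 1",
  newtons=20,
)

```text
clock: 1.72
tool_pos: [376.5, -360.2, 260.7]
eef_rot: [3.081, 0.611, 0.001]
contact_force: [1.0, -0.3, 0.5]
opening: -0.002
finger_force: 0.0
```

>>> step_arm(
  steps="28 44 0 0 0 0 1; 28 44 0 0 0 0 1; 28 44 0 0 0 0 1; 28 44 0 0 0 0 1; 28 44 0 0 0 0 1",
)

```text
clock: 2.35
tool_pos: [516.4, -140.3, 260.5]
eef_rot: [3.081, 0.611, 0.001]
contact_force: [0.9, -1.0, -0.4]
opening: 0.002
finger_force: 0.0
```

Run:
```python
from h import *
np.set_printoptions(precision=1,suppress=True)
a=save("wrist","w0.png")
s=bot.state();print(s["tool_pos"],s["eef_rot"])
for n,z in (("wing_nut",162),("nut_foot",142),("crank_knob",168),("mill",100)):
    for r in bot.recognise(n,"wrist")[:2]: print(n,round(r["conf"],2),np.array(r["uv"]),ray("wrist",r["uv"],z))
```

```text
[ 519.5 -131.8  260.3] [-3.1 -0.6 -0. ]
wing_nut 0.59 [251.5  90.3] [586.6 -98.1 162. ]
nut_foot 0.63 [249.7  90. ] [ 584.9 -100.1  142. ]
crank_knob 0.59 [252.7  84.7] [ 588.7 -104.4  168. ]
mill 0.91 [254.2  87.7] [ 586.9 -107.   100. ]
mill 0.74 [469.5  15.3] [ 719.  -263.3  100. ]
```

View pics/w0.png

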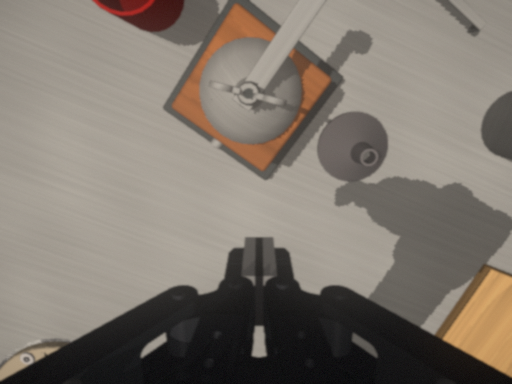

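Run:
```python
from h import *
np.set_printoptions(precision=1,suppress=True)
for uv,z in (((248,93),160),((248,93),155),((212,87),168),((284,101),168),((314,5),136),((254,80),136)): print(uv,z,ray("wrist",uv,z))
a=cv2.imread("pics/w0.png")[50:140,190:310];cv2.imwrite("pics/w0z.png",cv2.resize(a,(800,600),interpolation=3))
```

```text
(248, 93) 160 [ 581.1 -105.   160. ]
(248, 93) 155 [ 581.  -104.8  155. ]
(212, 87) 168 [574.8 -78.2 168. ]
(284, 101) 168 [ 586.4 -133.1  168. ]
(314, 5) 136 [ 663.2 -127.9  136. ]
(254, 80) 136 [ 592.5 -105.1  136. ]
```

View pics/w0z.png

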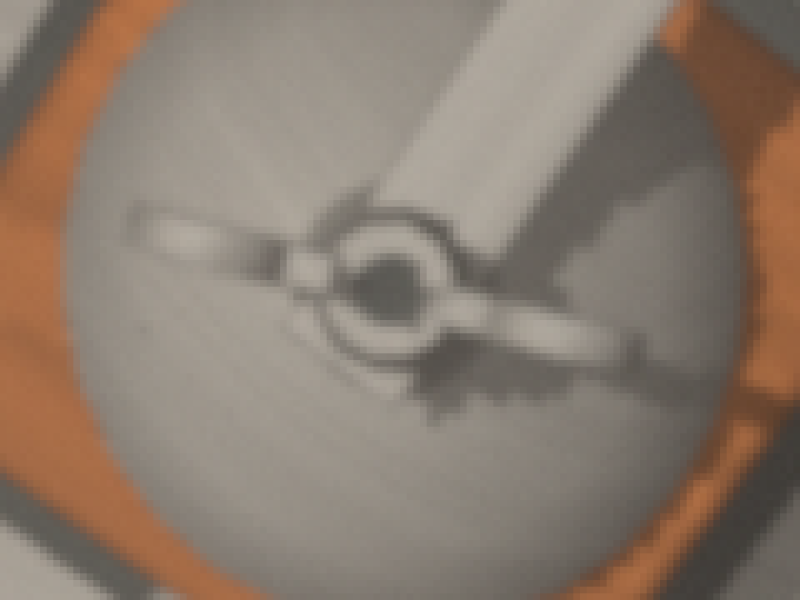

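The picture was taken while the arm was still moving, so I'll settle the arm and measure again.

>>> step_arm(
  steps="0 0 0 0 0 0 1; 0 0 0 0 0 0 1; 0 0 0 0 0 0 1",
)

```text
clock: 2.98
tool_pos: [515.4, -142.3, 260.3]
eef_rot: [3.082, 0.61, 0.0]
contact_force: [-0.9, -0.2, -0.4]
opening: -0.0
finger_force: 0.0
```

Run:
```python
from h import *
np.set_printoptions(precision=1,suppress=True)
s0=bot.state();c=bot.calibration("wrist")
a=save("wrist","w1.png")
s=bot.state();print(s0["tool_pos"],s["tool_pos"],s0["contact_force"])
import pickle;pickle.dump(c,open("c1.pkl","wb"))
r=bot.recognise("wing_nut","wrist")[0]["uv"];print(r)
u,v=int(r[0]),int(r[1]);x0,y0=u-60,max(v-45,0);print(x0,y0)
cv2.imwrite("pics/w1z.png",cv2.resize(a[y0:y0+90,x0:x0+120,::-1],(800,600),interpolation=3))
```

```text
[ 515.4 -142.3  260.3] [ 515.5 -142.1  260.2] [-0.9 -0.2 -0.4]
[250.7, 86.6]
190 41
```

View pics/w1z.png

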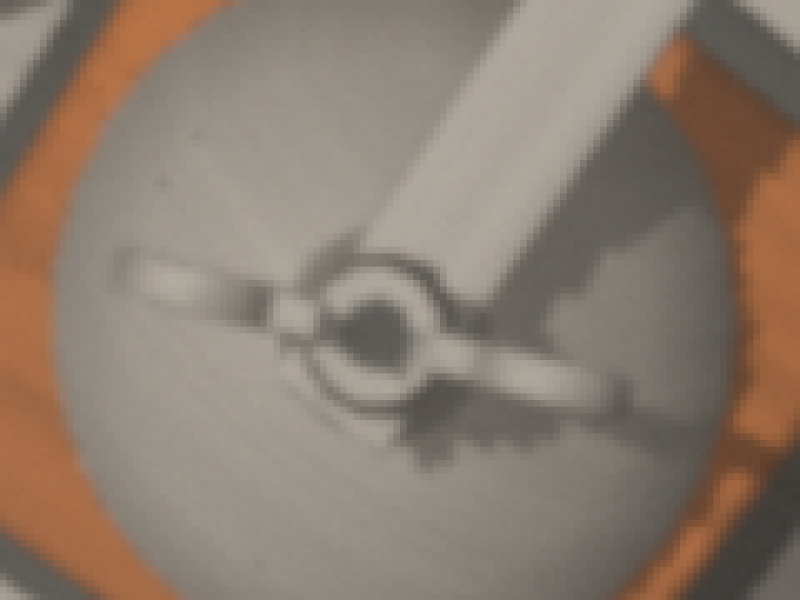

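The nut axis is at about (246.3,91) px, with the wing tips at (208,82) and (284,101).

Run:
```python
from h import *;import pickle
np.set_printoptions(precision=1,suppress=True)
c=pickle.load(open("c1.pkl","rb"))
for uv,z in (((246.3,91),160),((208,81.8),168),((284.2,100.7),168),((208,81.8),172),((284.2,100.7),172)): print(uv,z,ray("wrist",uv,z,c))
C=ray("wrist",(246.3,91),160,c)[:2]
print(proj("wrist",[*C,160]))
for a in range(190,-181,-15):
    p=C+28*np.array([np.cos(np.radians(a)),np.sin(np.radians(a))]);print(a,p)
```

```text
(246.3, 91) 160 [ 582.  -103.4  160. ]
(208, 81.8) 168 [577.3 -74.3 168. ]
(284.2, 100.7) 168 [ 586.7 -133.4  168. ]
(208, 81.8) 172 [577.4 -74.9 172. ]
(284.2, 100.7) 172 [ 586.6 -133.   172. ]
[[246.7  91.3]]
190 [ 554.5 -108.2]
175 [ 554.2 -100.9]
160 [555.7 -93.8]
145 [559.1 -87.3]
130 [564.1 -81.9]
115 [570.2 -78. ]
100 [577.2 -75.8]
85 [584.5 -75.5]
70 [591.6 -77.1]
55 [598.1 -80.4]
40 [603.5 -85.4]
25 [607.4 -91.5]
10 [609.6 -98.5]
-5 [ 609.9 -105.8]
-20 [ 608.4 -113. ]
-35 [ 605.  -119.4]
-50 [ 600.  -124.8]
-65 [ 593.9 -128.8]
-80 [ 586.9 -131. ]
-95 [ 579.6 -131.3]
-110 [ 572.5 -129.7]
-125 [ 566.  -126.3]
-140 [ 560.6 -121.4]
-155 [ 556.7 -115.2]
-170 [ 554.5 -108.2]
```

>>> step_arm(
  steps="20 20 0 0 0 0 1; 18 19 -30 0 0 0 1; 0 0 -40 0 0 0 1; 0 0 -30 0 0 0 1; 0 0 -8 0 0 0 1",
)

```text
clock: 3.7
tool_pos: [552.4, -102.5, 150.2]
eef_rot: [-3.08, -0.611, 0.005]
contact_force: [-0.6, -0.5, 0.2]
opening: -0.004
finger_force: 0.0
```

>>> step_arm(
  steps="0.5 1.7 0 0 0 0 1; 1.5 7.1 0 0 0 0 1; 3.4 6.5 0 0 0 0 1; 5 5.4 0 0 0 0 1; 6.1 3.9 0 0 0 0 1",
)

```text
clock: 4.32
tool_pos: [570.8, -77.4, 152.5]
eef_rot: [3.081, 0.613, 0.001]
contact_force: [-0.3, 0.1, -0.1]
opening: -0.002
finger_force: 0.0
```

>>> step_arm(
  steps="7 2.2 0 0 0 0 1; 7.3 0.3 0 0 0 0 1; 7.1 -1.6 0 0 0 0 1; 6.5 -3.3 0 0 0 0 1; 5.4 -5 0 0 0 0 1",
)

```text
clock: 4.95
tool_pos: [603.9, -85.9, 152.1]
eef_rot: [-3.081, -0.611, 0.0]
contact_force: [0.8, -0.4, 0.3]
opening: 0.002
finger_force: 0.0
```

>>> step_arm(
  steps="3.9 -6.1 0 0 0 0 1; 2.2 -7 0 0 0 0 1; 0.3 -7.3 0 0 0 0 1; -1.5 -7.2 0 0 0 0 1; -3.4 -6.4 0 0 0 0 1",
)

```text
clock: 5.58
tool_pos: [604.7, -120.0, 152.2]
eef_rot: [-3.082, -0.611, -0.0]
contact_force: [-0.1, -0.7, -0.2]
opening: -0.001
finger_force: 0.0
```

Run:
```python
from h import *
a=save("wrist","w2.png");s=bot.state();print(s["tool_pos"],s["contact_force"])
u,v=proj("wrist",[582,-103.5,160])[0].astype(int);print(u,v)
y0=max(v-75,0);x0=u-100
cv2.imwrite("pics/w2z.png",cv2.resize(a[y0:y0+150,x0:x0+200,::-1],(800,600),interpolation=3))
```

```text
[ 604.25465265 -121.2773408   152.1945487 ] [ 0.66110828 -1.00781587 -0.02544937]
214 261
```

View pics/w2z.png

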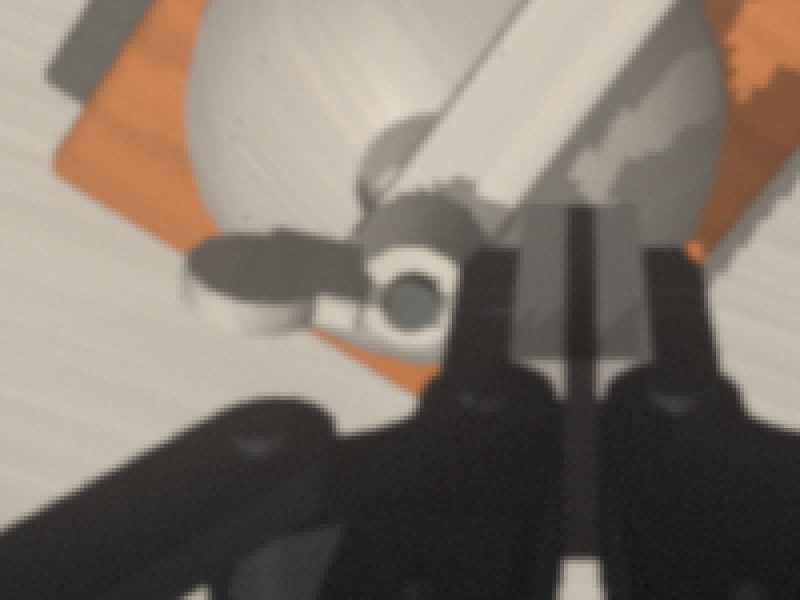

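The nut's free wing points image-left, the other is behind the finger, so the nut was carried about half a turn. I'll carry on.

>>> step_arm(
  steps="-5 -5.4 0 0 0 0 1; -6.1 -4 0 0 0 0 1; -7 -2.2 0 0 0 0 1; -7.3 -0.3 0 0 0 0 1; -7.1 1.6 0 0 0 0 1",
)

```text
clock: 6.25
tool_pos: [571.9, -129.6, 152.2]
eef_rot: [-3.081, -0.611, -0.0]
contact_force: [0.4, 0.1, -0.4]
opening: 0.001
finger_force: 0.0
```

>>> step_arm(
  steps="-6.5 3.4 0 0 0 0 1; -5.4 4.9 0 0 0 0 1; -3.9 6.2 0 0 0 0 1; -2.2 7 0 0 0 0 1; -0.3 7.3 0 0 0 0 1",
)

```text
clock: 6.88
tool_pos: [554.2, -100.3, 152.2]
eef_rot: [-3.081, -0.612, -0.0]
contact_force: [-0.7, -0.2, 0.3]
opening: -0.002
finger_force: 0.0
```

>>> step_arm(
  steps="1.5 7.1 0 0 0 0 1; 3.4 6.5 0 0 0 0 1; 5 5.4 0 0 0 0 1; 6.1 3.9 0 0 0 0 1",
)

```text
clock: 7.38
tool_pos: [570.7, -77.6, 152.1]
eef_rot: [-3.081, -0.612, -0.0]
contact_force: [-0.2, -0.3, 0.1]
opening: -0.002
finger_force: 0.0
```

One full turn is done. From here I'll take smaller steps and watch the force for the stop.

>>> step_arm(
  steps="3.4 1.3 0 0 0 0 1; 3.6 0.9 0 0 0 0 1; 3.6 0.4 0 0 0 0 1",
)

```text
clock: 7.75
tool_pos: [581.0, -75.6, 152.2]
eef_rot: [-3.082, -0.611, 0.0]
contact_force: [0.1, -0.3, -0.4]
opening: -0.001
finger_force: 0.0
```

>>> step_arm(
  steps="3.7 -0.1 0 0 0 0 1; 3.6 -0.6 0 0 0 0 1; 3.5 -1 0 0 0 0 1",
)

```text
clock: 8.12
tool_pos: [591.8, -77.2, 152.2]
eef_rot: [-3.081, -0.611, -0.0]
contact_force: [0.4, -0.0, 0.2]
opening: 0.002
finger_force: 0.0
```

Now at 70°.

>>> step_arm(
  steps="3.4 -1.4 0 0 0 0 1; 3.1 -1.9 0 0 0 0 1; 2.9 -2.3 0 0 0 0 1",
)

```text
clock: 8.5
tool_pos: [601.2, -82.8, 152.2]
eef_rot: [-3.081, -0.611, -0.0]
contact_force: [-0.2, -0.6, -0.5]
opening: 0.001
finger_force: 0.0
```

>>> step_arm(
  steps="2.5 -2.7 0 0 0 0 1; 2.1 -3 0 0 0 0 1; 1.8 -3.1 0 0 0 0 1",
)

```text
clock: 8.88
tool_pos: [607.5, -91.8, 152.2]
eef_rot: [-3.081, -0.611, -0.0]
contact_force: [-0.3, 0.2, 0.8]
opening: 0.001
finger_force: 0.0
```

Now at 25°.

>>> step_arm(
  steps="1.3 -3.4 0 0 0 0 1; 0.9 -3.6 0 0 0 0 1; 0.4 -3.6 0 0 0 0 1",
)

```text
clock: 9.25
tool_pos: [610.0, -102.4, 152.2]
eef_rot: [-3.081, -0.611, -0.0]
contact_force: [-0.2, -0.3, 0.4]
opening: 0.001
finger_force: 0.0
```

>>> step_arm(
  steps="-0.1 -3.7 0 0 0 0 1; -0.5 -3.6 0 0 0 0 1; -1 -3.5 0 0 0 0 1",
)

```text
clock: 9.62
tool_pos: [608.3, -113.2, 152.1]
eef_rot: [-3.081, -0.612, 0.0]
contact_force: [-0.2, 0.5, 0.4]
opening: 0.002
finger_force: 0.0
```

Now at -20°.

>>> step_arm(
  steps="-1.5 -3.3 0 0 0 0 1; -1.9 -3.1 0 0 0 0 1; -2.3 -2.9 0 0 0 0 1",
)

```text
clock: 10.0
tool_pos: [602.5, -122.4, 152.2]
eef_rot: [-3.081, -0.612, -0.0]
contact_force: [-0.5, 0.3, 0.2]
opening: 0.003
finger_force: 0.0
```

Run:
```python
from h import *
a=save("wrist","w3.png");s=bot.state();print(s["tool_pos"],s["contact_force"])
u,v=proj("wrist",[582,-103.5,160])[0].astype(int);print(u,v)
y0=max(v-75,0);x0=u-100
cv2.imwrite("pics/w3z.png",cv2.resize(a[y0:y0+150,x0:x0+200,::-1],(800,600),interpolation=3))
```

```text
[ 602.27901835 -123.00531061  152.18506166] [-0.25014946 -0.06030015  1.24314362]
213 257
```

View pics/w3z.png

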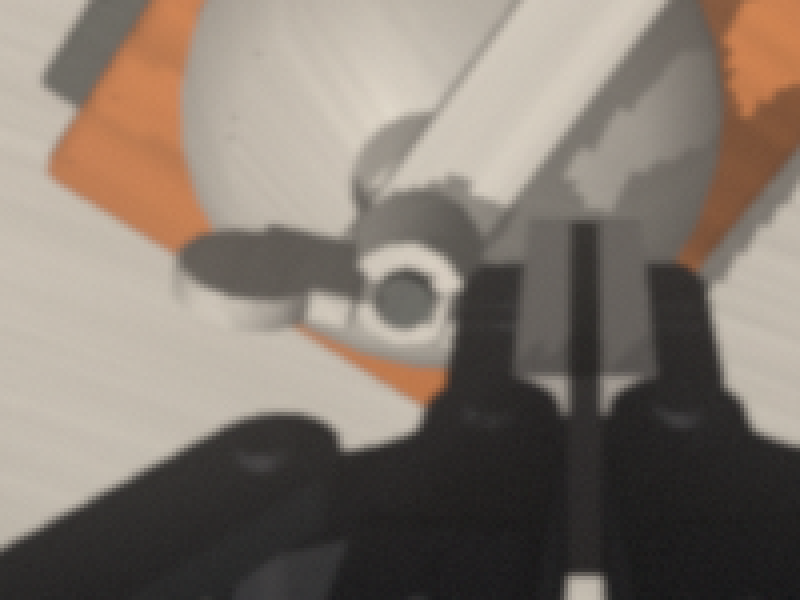

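The nut is still following the finger, with the same picture one turn later. I'll continue.

>>> step_arm(
  steps="-2.7 -2.5 0 0 0 0 1; -3 -2.1 0 0 0 0 1; -3.2 -1.8 0 0 0 0 1",
)

```text
clock: 10.42
tool_pos: [593.6, -128.7, 152.2]
eef_rot: [-3.081, -0.612, -0.0]
contact_force: [0.5, 0.0, 1.0]
opening: -0.001
finger_force: 0.0
```

Now at -65°.

>>> step_arm(
  steps="-3.4 -1.3 0 0 0 0 1; -3.6 -0.9 0 0 0 0 1; -3.6 -0.4 0 0 0 0 1",
)

```text
clock: 10.8
tool_pos: [582.9, -131.2, 152.2]
eef_rot: [-3.081, -0.612, -0.0]
contact_force: [-0.6, -0.7, -1.0]
opening: 0.003
finger_force: 0.0
```

>>> step_arm(
  steps="-3.7 0.1 0 0 0 0 1; -3.6 0.6 0 0 0 0 1; -3.5 1 0 0 0 0 1",
)

```text
clock: 11.18
tool_pos: [572.2, -129.4, 152.2]
eef_rot: [-3.081, -0.612, -0.0]
contact_force: [-0.1, -0.6, -0.3]
opening: -0.001
finger_force: 0.0
```

Now at -110°.

>>> step_arm(
  steps="-3.4 1.5 0 0 0 0 1; -3.1 1.9 0 0 0 0 1; -2.9 2.3 0 0 0 0 1",
)

```text
clock: 11.55
tool_pos: [562.8, -123.6, 152.2]
eef_rot: [-3.081, -0.612, -0.0]
contact_force: [-0.3, -1.1, 0.5]
opening: -0.001
finger_force: 0.0
```

>>> step_arm(
  steps="-2.5 2.6 0 0 0 0 1; -2.1 3 0 0 0 0 1; -1.8 3.2 0 0 0 0 1",
)

```text
clock: 11.92
tool_pos: [556.5, -114.7, 152.2]
eef_rot: [-3.081, -0.612, -0.0]
contact_force: [-0.7, -0.4, 0.4]
opening: 0.002
finger_force: 0.0
```

>>> step_arm(
  steps="-1.3 3.4 0 0 0 0 1; -0.9 3.6 0 0 0 0 1; -0.4 3.6 0 0 0 0 1",
)

```text
clock: 12.3
tool_pos: [554.0, -104.1, 152.2]
eef_rot: [-3.081, -0.612, -0.0]
contact_force: [-0.4, -0.5, 0.2]
opening: 0.004
finger_force: 0.0
```

Now at about 182°.

>>> step_arm(
  steps="0.1 3.7 0 0 0 0 1; 0.5 3.6 0 0 0 0 1; 1 3.5 0 0 0 0 1",
)

```text
clock: 12.68
tool_pos: [555.7, -93.3, 152.2]
eef_rot: [-3.081, -0.612, -0.0]
contact_force: [0.9, -0.4, -0.1]
opening: -0.002
finger_force: 0.0
```

>>> step_arm(
  steps="1.5 3.4 0 0 0 0 1; 1.9 3.1 0 0 0 0 1; 2.3 2.9 0 0 0 0 1",
)

```text
clock: 13.05
tool_pos: [561.5, -84.0, 152.2]
eef_rot: [-3.081, -0.612, -0.0]
contact_force: [-1.0, -0.6, -0.4]
opening: 0.001
finger_force: 0.0
```

>>> step_arm(
  steps="2.7 2.5 0 0 0 0 1; 3 2.1 0 0 0 0 1; 3.2 1.8 0 0 0 0 1",
)

```text
clock: 13.42
tool_pos: [570.4, -77.7, 152.2]
eef_rot: [-3.081, -0.611, 0.0]
contact_force: [0.0, -0.3, -0.2]
opening: 0.001
finger_force: 0.0
```

Run:
```python
from h import *
a=save("wrist","w4.png");s=bot.state();print(s["tool_pos"],s["contact_force"])
u,v=proj("wrist",[582,-103.5,160])[0].astype(int);print(u,v)
y0=max(v-75,0);x0=u-100
cv2.imwrite("pics/w4z.png",cv2.resize(a[y0:y0+150,x0:x0+200,::-1],(800,600),interpolation=3))
```

```text
[570.71446094 -77.39425106 152.12471105] [-0.37583662  0.30424285  0.23706164]
312 237
```

View pics/w4z.png

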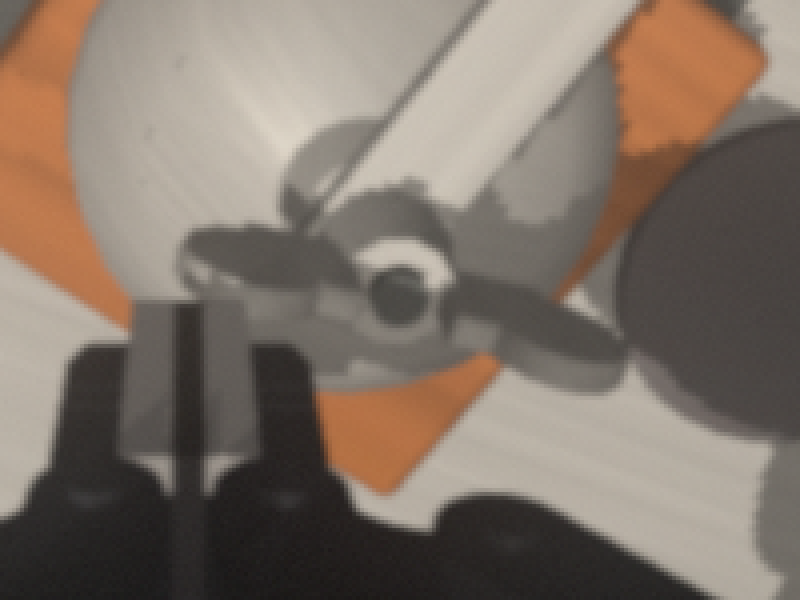

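The finger at (190,300) is still behind the left wing, and the nut is still free.

>>> step_arm(
  steps="3.4 1.3 0 0 0 0 1; 3.6 0.9 0 0 0 0 1",
)

```text
clock: 13.72
tool_pos: [577.4, -75.6, 152.2]
eef_rot: [-3.082, -0.611, -0.0]
contact_force: [-0.1, 0.2, 0.0]
opening: -0.0
finger_force: 0.0
```

>>> step_arm(
  steps="3.6 0.4 0 0 0 0 1; 3.7 -0.1 0 0 0 0 1; 3.6 -0.6 0 0 0 0 1",
)

```text
clock: 14.1
tool_pos: [588.4, -76.0, 152.2]
eef_rot: [-3.081, -0.612, -0.0]
contact_force: [0.5, -0.3, 0.2]
opening: -0.003
finger_force: 0.0
```

>>> step_arm(
  steps="3.5 -1 0 0 0 0 1; 3.4 -1.4 0 0 0 0 1; 3.1 -1.9 0 0 0 0 1",
)

```text
clock: 14.48
tool_pos: [598.3, -80.3, 152.2]
eef_rot: [-3.081, -0.612, -0.0]
contact_force: [0.2, 0.4, -0.9]
opening: 0.0
finger_force: 0.0
```

```bash
cat > ang.py <<'E'
from h import *
c=bot.calibration("wrist");save("wrist","wa.png")
m=bot.masks_of("wing_nut","wrist");print([(round(r["conf"],2),int(r["pixels"].sum())) for r in m])
P=m[0]["pixels"];s=bot.state();print(s["tool_pos"],s["contact_force"])
def model(a,foot):
    M=np.zeros((384,512),np.uint8);d=np.array([np.cos(a),np.sin(a)]);n=np.array([-d[1],d[0]])
    def hull(pts):
        uv=cv2.projectPoints(np.array(pts,float),c["rvec"]*1.0,c["tvec"]*1.0,c["camera_matrix"]*1.0,None)[0].reshape(-1,2)
        cv2.fillConvexPoly(M,cv2.convexHull(np.round(uv).astype(np.int32)),1)
    C=np.array([582,-103.5])
    for sg in(1,-1): hull([[*(C+sg*d*r+n*w),foot+z] for r,w,z in [(8,2.5,6),(8,-2.5,6),(8,2.5,16),(8,-2.5,16),(22,2.5,29),(22,-2.5,29),(31,2.5,26),(31,-2.5,26),(31,2.5,12),(31,-2.5,12)]])
    hull([[C[0]+10*np.cos(t),C[1]+10*np.sin(t),foot+z] for t in np.arange(0,6.3,.5) for z in(0,14)])
    return M>0
res=[]
for f in(136,138,140,144):
    for a in range(0,180,4):
        M=model(np.radians(a),f);res.append(((M&P).sum()/(M|P).sum(),a,f))
print([(round(float(x),3),a,f) for x,a,f in sorted(res,reverse=True)[:6]])
E
python3 ang.py
```

```text
[(0.7, 843), (0.23, 1859)]
[598.33131811 -80.59145835 152.08495988] [0.2196582  0.27510603 0.37582901]
[(0.275, 92, 138), (0.269, 88, 136), (0.268, 96, 140), (0.267, 92, 136), (0.259, 88, 138), (0.259, 92, 140)]
```

Run:
```python
from h import *
a=cv2.imread("pics/wa.png")
for f,col in ((137,(0,255,0)),):
    u,v=proj("wrist",[582,-103.5,160])[0].astype(int)
y0=max(v-75,0);x0=u-100
print(u,v)
cv2.imwrite("pics/waz.png",cv2.resize(a[y0:y0+150,x0:x0+200],(800,600),interpolation=3))
```

```text
286 277
```

View pics/waz.png

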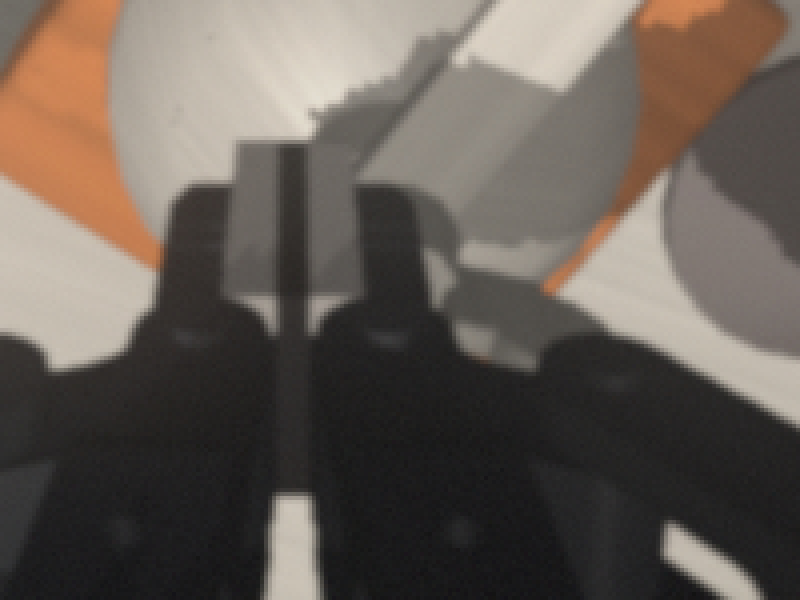

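The right wing seems unmoved since the last picture, so the finger may have slipped past it. I'll lift and compare from the original viewpoint.

>>> step_arm(
  steps="0 0 40 0 0 0 1; 0 0 40 0 0 0 1; -28 -20 28 0 0 0 1; -28 -21 0 0 0 0 1; -26.5 -20.5 0 0 0 0 1",
)

```text
clock: 15.2
tool_pos: [514.8, -142.3, 260.7]
eef_rot: [3.081, 0.612, 0.001]
contact_force: [0.5, 0.7, 0.5]
opening: 0.0
finger_force: 0.0
```

>>> step_arm(
  steps="0 0 0 0 0 0 1; 0 0 0 0 0 0 1; 0 0 0 0 0 0 1",
)

```text
clock: 15.58
tool_pos: [516.2, -140.6, 260.0]
eef_rot: [-3.08, -0.614, -0.0]
contact_force: [0.7, -0.5, 0.2]
opening: 0.0
finger_force: 0.0
```

Run:
```python
from h import *
s=bot.state();print(s["clock"],s["tool_pos"],proj("wrist",[582,-103.5,160]))
b=save("wrist","w5.png");a=cv2.imread("pics/w1.png")[:,:,::-1]
f=lambda im:cv2.resize(im[46:136,192:302],(400,327),interpolation=3)
g=lambda im:cv2.resize(im[0:200,130:370],(400,270))
d=cv2.absdiff(a,b)
cv2.imwrite("pics/cmp.png",np.vstack([np.hstack([f(a),f(b)]),np.hstack([g(b),cv2.convertScaleAbs(g(d),alpha=2)])])[:,:,::-1])
```

```text
15.575 [ 516.19898004 -140.61507512  260.01850298] [[248.40128332  92.89084458]]
```

View pics/cmp.png

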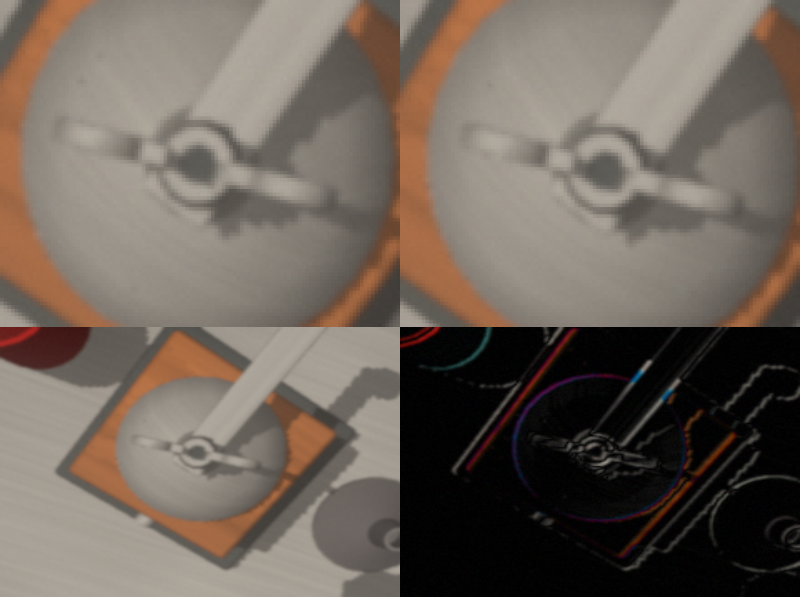

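The nut has not moved at all, so the fingertip is passing over or beside it. I'll check where the tip really is in the wrist image.

Run:
```python
from h import *
np.set_printoptions(precision=1,suppress=True)
s=bot.state();p=np.array(s["tool_pos"]);R=cv2.Rodrigues(np.array(s["eef_rot"]))[0]
for o in ([0,0,0],[11,0,0],[-11,0,0],[11,9,0],[11,-9,0],[11,0,-10],[11,0,-19],[11,0,-30]):
    print(o,proj("wrist",p+R@np.array(o,float)))
im=cv2.imread("pics/w5.png",0)
for col in (250,270): print(col,[(r,int(im[r,col])) for r in range(196,290,3)])
print([(c,int(im[250,c])) for c in range(215,305,3)])
```

```text
[0, 0, 0] [[259.9 232.5]]
[11, 0, 0] [[260.  214.3]]
[-11, 0, 0] [[259.9 250.1]]
[11, 9, 0] [[276.2 214.3]]
[11, -9, 0] [[243.7 214.3]]
[11, 0, -10] [[260.  221.1]]
[11, 0, -19] [[260. 228.]]
[11, 0, -30] [[260.1 237.5]]
250 [(196, 167), (199, 167), (202, 166), (205, 166), (208, 167), (211, 169), (214, 167), (217, 169), (220, 169), (223, 168), (226, 167), (229, 165), (232, 167), (235, 163), (238, 96), (241, 90), (244, 89), (247, 87), (250, 85), (253, 88), (256, 85), (259, 84), (262, 81), (265, 74), (268, 73), (271, 71), (274, 75), (277, 124), (280, 71), (283, 36), (286, 34), (289, 32)]
270 [(196, 165), (199, 167), (202, 167), (205, 165), (208, 163), (211, 164), (214, 163), (217, 166), (220, 166), (223, 165), (226, 164), (229, 165), (232, 164), (235, 159), (238, 95), (241, 91), (244, 89), (247, 87), (250, 87), (253, 87), (256, 87), (259, 85), (262, 77), (265, 73), (268, 76), (271, 74), (274, 73), (277, 107), (280, 35), (283, 34), (286, 32), (289, 29)]
[(215, 163), (218, 162), (221, 161), (224, 162), (227, 163), (230, 135), (233, 59), (236, 53), (239, 51), (242, 55), (245, 85), (248, 87), (251, 86), (254, 81), (257, 47), (260, 49), (263, 75), (266, 87), (269, 87), (272, 86), (275, 59), (278, 49), (281, 51), (284, 52), (287, 115), (290, 156), (293, 158), (296, 155), (299, 156), (302, 158)]
```

Run:
```python
from h import *
np.set_printoptions(precision=1,suppress=True)
b=save("side","side1.png");s=bot.state();p=np.array(s["tool_pos"]);R=cv2.Rodrigues(np.array(s["eef_rot"]))[0]
a=cv2.imread("pics/side0.png")[:,:,::-1]
for dz in (0,-10,-20,-30,-40):
    print(dz,[proj("side",p+R@np.array([x,y,dz],float))[0] for x,y in((0,0),(11,8),(-11,8),(11,-8),(-11,-8))])
d=cv2.absdiff(a,b).max(2)
u,v=proj("side",p)[0].astype(int)
for r in range(v-30,v+16): print(r,"".join("#" if x>30 else "." for x in d[r,u-25:u+26]),u-25 if r==v else "")
```

```text
0 [array([245.9, 199.9]), array([250.5, 200.3]), array([244. , 202.9]), array([247.9, 197.1]), array([241.4, 199.5])]
-10 [array([245.9, 197.5]), array([250.5, 197.9]), array([243.9, 200.4]), array([247.9, 194.7]), array([241.4, 197.1])]
-20 [array([245.9, 195.1]), array([250.5, 195.5]), array([243.9, 198. ]), array([247.9, 192.3]), array([241.3, 194.7])]
-30 [array([245.9, 192.7]), array([250.5, 193.1]), array([243.9, 195.6]), array([247.8, 189.8]), array([241.3, 192.3])]
-40 [array([245.8, 190.2]), array([250.5, 190.6]), array([243.8, 193.1]), array([247.8, 187.3]), array([241.2, 189.8])]
169 ...............####################................ 
170 ...............#####################............... 
171 ...............#####################............... 
172 ................####################............... 
173 ................####################............... 
174 ................####################............... 
175 .................##################................ 
176 .................##################................ 
177 .................###################......
[... 1421 characters left out ...]
................ 
203 ................................................... 
204 ................................................... 
205 ................................................... 
206 ................................................... 
207 ................................................... 
208 ................................................... 
209 ................................................... 
210 ................................................... 
211 ................................................... 
212 ................................................... 
213 ................................................... 
214 ...................................................
```

Both cameras say the true fingertip is about 28 mm above the reported TCP, so it was passing above the wings. I'll go back down lower, watching the force.

>>> step_arm(
  steps="20 20 0 0 0 0 1; 18 17 -30 0 0 0 1; 0 0 -40 0 0 0 1; 0 0 -40 0 0 0 1; 0 0 -10 0 0 0 1",
)

```text
clock: 16.3
tool_pos: [552.1, -103.9, 137.4]
eef_rot: [-3.079, -0.613, 0.007]
contact_force: [-0.7, -0.9, 0.6]
opening: 0.001
finger_force: 0.0
```

>>> step_arm(
  steps="0 0 -4 0 0 0 1; 0 0 -4 0 0 0 1; 0 0 0 0 0 0 1",
)

```text
clock: 16.68
tool_pos: [554.2, -104.8, 133.2]
eef_rot: [3.081, 0.611, 0.002]
contact_force: [-0.4, -0.3, -0.2]
opening: -0.001
finger_force: 0.0
```

>>> step_arm(
  steps="0 0 -4 0 0 0 1; 0 1 -4 0 0 0 1; 0 0 0 0 0 0 1",
)

```text
clock: 17.05
tool_pos: [553.3, -103.5, 123.8]
eef_rot: [-3.081, -0.612, 0.001]
contact_force: [-0.1, 0.2, -0.7]
opening: -0.002
finger_force: 0.0
```

Run:
```python
from h import *
b=save("side","side2.png");s=bot.state();p=np.array(s["tool_pos"]);print(s["tool_pos"],s["contact_force"])
R=cv2.Rodrigues(np.array(s["eef_rot"]))[0]
a=cv2.imread("pics/side0.png")[:,:,::-1]
for dz in (0,-29): print(dz,proj("side",p+R@np.array([-11,8,dz],float))[0],proj("side",p+R@np.array([0,0,dz],float))[0])
d=cv2.absdiff(a,b).max(2)
u,v=proj("side",p)[0].astype(int)
for r in range(v-20,v+8): print(r,"".join("#" if x>30 else "." for x in d[r,u-25:u+40]),u-25 if r==v else "")
print(proj("side",[[577,-74,165],[582,-103.5,160]]))
```

```text
[ 553.44404396 -103.62125216  124.00618024] [-0.64921751 -0.41182735  0.8495525 ]
0 [254.69059065 223.66131974] [256.43871266 220.87209768]
-29 [254.75180067 217.51161185] [256.52341834 214.72275489]
200 ..................################............................... 
201 ..................#################.............................. 
202 ...................################.............................. 
203 ....................################............................. 
204 ....................################............................. 
205 ....................###################.......................... 
206 .....................##################.......................... 
207 ......................#################.......................... 
208 ......................################........................... 
209 ......................#############.............................. 
210 ......................#############.............................. 
211 ......................#########.................................. 
212 ......................########..............
[... 449 characters left out ...]
219 ................................................................. 
220 ................................................................. 231
221 ................................................................. 
222 ................................................................. 
223 ................................................................. 
224 ............................#.................................... 
225 .......................######.................................... 
226 ......................########................................... 
227 ......................########................................... 
[[262.64919289 205.03132056]
 [265.3553936  212.47066309]]
```

The tip is at about 152 mm. I'll start the stroke.

>>> step_arm(
  steps="0.5 2.6 0 0 0 0 1; 1.5 7.1 0 0 0 0 1; 3.4 6.5 0 0 0 0 1; 5 5.4 0 0 0 0 1",
)

```text
clock: 17.6
tool_pos: [564.3, -81.3, 124.3]
eef_rot: [-3.081, -0.613, -0.0]
contact_force: [-1.8, -1.3, -0.2]
opening: -0.001
finger_force: 0.8
```

>>> step_arm(
  steps="3 2 0 0 0 0 1; 3.1 1.9 0 0 0 0 1; 3.5 1.2 0 0 0 0 1; 3.5 1 0 0 0 0 1",
)

```text
clock: 18.1
tool_pos: [577.1, -76.1, 124.0]
eef_rot: [-3.081, -0.611, 0.001]
contact_force: [-2.4, -0.8, -0.4]
opening: 0.001
finger_force: 0.8
```

There's a contact force of about 2 N now, so the nut is being pushed.

>>> step_arm(
  steps="7.3 0.3 0 0 0 0 1; 7.1 -1.6 0 0 0 0 1; 6.5 -3.3 0 0 0 0 1; 5.4 -5 0 0 0 0 1; 3.9 -6.1 0 0 0 0 1",
)

```text
clock: 18.73
tool_pos: [607.8, -91.9, 124.1]
eef_rot: [-3.081, -0.612, -0.0]
contact_force: [-0.3, 1.0, 0.0]
opening: -0.001
finger_force: 0.6
```

>>> step_arm(
  steps="2.2 -7 0 0 0 0 1; 0.3 -7.3 0 0 0 0 1; -1.5 -7.2 0 0 0 0 1; -3.4 -6.4 0 0 0 0 1; -5 -5.4 0 0 0 0 1",
)

```text
clock: 19.35
tool_pos: [599.8, -125.5, 124.3]
eef_rot: [3.081, 0.611, 0.001]
contact_force: [1.7, 1.1, -0.0]
opening: 0.001
finger_force: 0.8
```

>>> step_arm(
  steps="-6.1 -4 0 0 0 0 1; -7 -2.2 0 0 0 0 1; -7.3 -0.3 0 0 0 0 1; -7.1 1.6 0 0 0 0 1; -6.5 3.4 0 0 0 0 1",
)

```text
clock: 19.98
tool_pos: [565.3, -126.6, 124.2]
eef_rot: [3.081, 0.611, -0.0]
contact_force: [1.1, -1.2, 0.3]
opening: -0.003
finger_force: 0.9
```

>>> step_arm(
  steps="-5.4 4.9 0 0 0 0 1; -3.9 6.2 0 0 0 0 1; -2.2 7 0 0 0 0 1; -0.3 7.3 0 0 0 0 1; 1.5 7.1 0 0 0 0 1",
)

```text
clock: 20.6
tool_pos: [555.5, -93.4, 124.1]
eef_rot: [-3.081, -0.612, 0.001]
contact_force: [0.4, -1.1, -0.5]
opening: -0.002
finger_force: 0.6
```

Nearly a full turn is done, so I'm switching to small steps.

>>> step_arm(
  steps="3.4 6.5 0 0 0 0 1; 2.3 2.9 0 0 0 0 1; 2.7 2.5 0 0 0 0 1",
)

```text
clock: 20.98
tool_pos: [564.0, -82.1, 124.0]
eef_rot: [-3.081, -0.611, 0.001]
contact_force: [-1.2, -2.0, 0.5]
opening: -0.002
finger_force: 0.7
```

At 130°.

>>> step_arm(
  steps="3 2.1 0 0 0 0 1; 3.2 1.8 0 0 0 0 1; 3.4 1.3 0 0 0 0 1; 3.6 0.9 0 0 0 0 1",
)

```text
clock: 21.48
tool_pos: [577.3, -75.8, 124.1]
eef_rot: [-3.081, -0.612, 0.0]
contact_force: [-2.4, -0.3, 0.5]
opening: -0.002
finger_force: 0.8
```

>>> step_arm(
  steps="3.6 0.4 0 0 0 0 1; 3.7 -0.1 0 0 0 0 1; 3.6 -0.6 0 0 0 0 1",
)

```text
clock: 21.85
tool_pos: [588.4, -76.1, 124.2]
eef_rot: [-3.081, -0.612, -0.0]
contact_force: [-1.3, -0.2, -0.1]
opening: 0.002
finger_force: 0.6
```

>>> step_arm(
  steps="3.5 -1 0 0 0 0 1; 3.4 -1.4 0 0 0 0 1; 3.1 -1.9 0 0 0 0 1",
)

```text
clock: 22.22
tool_pos: [598.3, -80.6, 124.2]
eef_rot: [-3.081, -0.612, -0.0]
contact_force: [-2.1, 1.1, 0.6]
opening: -0.0
finger_force: 0.8
```

>>> step_arm(
  steps="2.9 -2.3 0 0 0 0 1; 2.5 -2.7 0 0 0 0 1; 2.1 -3 0 0 0 0 1",
)

```text
clock: 22.6
tool_pos: [605.8, -88.7, 124.2]
eef_rot: [-3.081, -0.612, -0.0]
contact_force: [0.3, 0.7, 0.0]
opening: 0.001
finger_force: 0.7
```

>>> step_arm(
  steps="1.8 -3.1 0 0 0 0 1; 1.3 -3.4 0 0 0 0 1; 0.9 -3.6 0 0 0 0 1",
)

```text
clock: 22.98
tool_pos: [609.8, -99.0, 124.3]
eef_rot: [3.081, 0.612, 0.001]
contact_force: [0.4, 1.3, -0.9]
opening: 0.0
finger_force: 0.5
```

>>> step_arm(
  steps="0.4 -3.6 0 0 0 0 1; -0.1 -3.7 0 0 0 0 1; -0.5 -3.6 0 0 0 0 1",
)

```text
clock: 23.35
tool_pos: [609.4, -109.8, 124.2]
eef_rot: [-3.081, -0.612, -0.0]
contact_force: [0.2, 1.9, -0.2]
opening: 0.0
finger_force: 0.6
```

>>> step_arm(
  steps="-1 -3.5 0 0 0 0 1; -1.5 -3.3 0 0 0 0 1; -1.9 -3.1 0 0 0 0 1",
)

```text
clock: 23.72
tool_pos: [604.9, -119.8, 124.2]
eef_rot: [3.081, 0.611, 0.0]
contact_force: [0.6, 1.2, -0.1]
opening: -0.002
finger_force: 0.5
```

At -35°.

>>> step_arm(
  steps="-2.3 -2.9 0 0 0 0 1; -2.7 -2.5 0 0 0 0 1; -3 -2.1 0 0 0 0 1",
)

```text
clock: 24.1
tool_pos: [596.9, -127.2, 124.3]
eef_rot: [3.081, 0.612, 0.001]
contact_force: [1.2, 0.5, 0.1]
opening: 0.002
finger_force: 0.7
```

>>> step_arm(
  steps="-3.2 -1.8 0 0 0 0 1; -3.4 -1.3 0 0 0 0 1; -3.6 -0.9 0 0 0 0 1",
)

```text
clock: 24.48
tool_pos: [586.7, -131.2, 124.3]
eef_rot: [3.081, 0.611, 0.0]
contact_force: [2.1, 0.2, 0.2]
opening: 0.0
finger_force: 0.8
```

>>> step_arm(
  steps="-3.6 -0.4 0 0 0 0 1; -3.7 0.1 0 0 0 0 1; -3.6 0.6 0 0 0 0 1",
)

```text
clock: 24.85
tool_pos: [575.5, -130.9, 124.2]
eef_rot: [3.081, 0.611, -0.0]
contact_force: [2.0, -0.3, -0.6]
opening: 0.003
finger_force: 0.6
```

>>> step_arm(
  steps="-3.5 1 0 0 0 0 1; -3.4 1.5 0 0 0 0 1; -3.1 1.9 0 0 0 0 1",
)

```text
clock: 25.22
tool_pos: [565.7, -126.4, 124.2]
eef_rot: [3.081, 0.611, 0.0]
contact_force: [2.1, -0.1, -0.4]
opening: 0.003
finger_force: 0.8
```

At -125°.

>>> step_arm(
  steps="-2.9 2.3 0 0 0 0 1; -2.5 2.6 0 0 0 0 1; -2.1 3 0 0 0 0 1",
)

```text
clock: 25.6
tool_pos: [558.1, -118.3, 124.1]
eef_rot: [3.081, 0.611, -0.0]
contact_force: [1.5, -1.6, -0.6]
opening: 0.0
finger_force: 0.6
```

>>> step_arm(
  steps="-1.8 3.2 0 0 0 0 1; -1.3 3.4 0 0 0 0 1; -0.9 3.6 0 0 0 0 1",
)

```text
clock: 25.98
tool_pos: [555.0, -112.5, 124.5]
eef_rot: [3.078, 0.605, 0.002]
contact_force: [6.2, -15.1, -1.9]
opening: 0.005
finger_force: 6.4
```

The force jumped to 16 N, so this is the hard stop. I'll back off and lift clear.

>>> step_arm(
  steps="0.5 -6 0 0 0 0 1; 1 -6 0 0 0 0 1; 0 0 0 0 0 0 1",
)

```text
clock: 26.35
tool_pos: [555.7, -120.1, 124.0]
eef_rot: [-3.081, -0.611, 0.001]
contact_force: [-0.5, 0.1, -0.4]
opening: 0.004
finger_force: 0.0
```

>>> step_arm(
  steps="0 0 40 0 0 0 1; 0 0 50 0 0 0 1; -20 -11 46 0 0 0 1; -20 -10.5 0 0 0 0 1; 0 0 0 0 0 0 1",
)

```text
clock: 26.98
tool_pos: [515.3, -142.2, 260.9]
eef_rot: [3.081, 0.609, 0.001]
contact_force: [-0.0, -0.0, -0.6]
opening: 0.001
finger_force: 0.0
```

>>> step_arm(
  steps="0 0 0 0 0 0 1; 0 0 0 0 0 0 1; 0 0 0 0 0 0 1",
)

```text
clock: 27.35
tool_pos: [516.1, -141.1, 259.6]
eef_rot: [-3.08, -0.613, 0.001]
contact_force: [0.7, -0.0, 0.5]
opening: 0.003
finger_force: 0.0
```

Run:
```python
from h import *
np.set_printoptions(precision=1,suppress=True)
s=bot.state();print(s["clock"],s["tool_pos"]);c=bot.calibration("wrist")
b=save("wrist","w6.png");a=cv2.imread("pics/w1.png")[:,:,::-1]
hsv=lambda im:cv2.cvtColor(np.ascontiguousarray(im),cv2.COLOR_RGB2HSV)
import pickle;c1=pickle.load(open("c1.pkl","rb"))
for im,cc in((a,c1),(b,c)):
    h=hsv(im);m=((h[...,0]>5)&(h[...,0]<20)&(h[...,1]>120)&(h[...,2]>60)).astype(np.uint8);m[:, :140]=0;m[:,360:]=0;m[210:]=0
    pts=np.argwhere(m)[:,::-1].astype(np.float32);r=cv2.minAreaRect(pts);print(r,m.sum(),ray("wrist",r[0],84,cc))
# nut line: gray crop
g=cv2.cvtColor(np.ascontiguousarray(b),cv2.COLOR_RGB2GRAY)
u,v=proj("wrist",[582,-103.5,160])[0].astype(int);print(u,v)
G=cv2.GaussianBlur(g,(0,0),.8)[v-36:v+37,u-40:u+41:1]
ch=" .:-=+*#%@"
lo,hi=np.percentile(G,2),np.percentile(G,98)
for row in G[::2]: print("".join(ch[int(np.clip((x-lo)/(hi-lo)*9,0,9))] for x in row))
```

```text
27.35 [ 516.1 -141.1  259.6]
((248.1283721923828, 85.52027130126953), (123.8037338256836, 122.98999786376953), 35.53767776489258) 5107 [ 586.7 -100.4   84. ]
((248.31117248535156, 86.89437103271484), (123.95438385009766, 122.66708374023438), 36.65610885620117) 5137 [585.9 -99.6  84. ]
247 92
=======+++++*************######**********************#%@@@@%%%%%%%%%%@@@@@%%#*+:.
======+++++**********############******************#%%@@@%%*+==+*#%%@@@@@%%#*=:  
====+++++*******###################***************#%@@@@%%*+=-::-+#%@@@%%%#+-.   
==++++++****##########################*#********##%@@@@%%#**+=---+*#%%%%#*=:.    
=+++++*****##############################******#%%@@@@%%%#**+=--=++===+++-:      
++++******#################################*###%@@@@@@@%%##*+=-::::::::..        
+++*******#####%%%%##########################%%@@@@%%%%%%##+=--::::....          
++********######%%%%%#########%#############%%@@@@%%%%@%%#*=--::::....           
+*****###########%%%%%%%%%%%%%%%%%%#######%%@@@@%%%%%%%%#+-:::::....             
*****##########%%%%%%%%%%%%%%%%%%%%%#####%%@@@@%##*####+=-:::::...   
[... 1519 characters left out ...]
==+*###*+=-::.............:-=+++==========------:::
++++*****#############%%%%#*+++**###*+=-:..............:-=++++==========-----:::.
==+++******##########%%@%%#*+*********+=-:.............:-=++++=========-----:::..
===++++*****####****#%%%##****###****+=-::............::==++===========----::::..
=====++++*********+**##**++**********+=-:.............:-==============---:::::...
=======++++*****++==++++++************+-:.............:-============---:::::...  
--=======+++++**++=====++*************+=::...........:-==========-----::::...    
-----======+++++++++++++*************+++=-:........:-=========-----:::::....     
-------=======+++++++++************++++++==-::.:::-=========-----:::::....
```

The nut is at its hard stop. It took a force jump to 16 N, and its wings now lie along the crank. The mill has moved under 2 mm and the hand is well clear, so I'm handing in.

```bash
python3 -c "
from plant import bot
print(bot.sign_off())"
```

```text
the job is handed in; nothing more can be done
None
```

I spun the wing nut down to its hard stop against the crank arm, took the hand clear and handed the job in at about 27 s; no verdict came back. The push peaked at about 16 N at the stop, and the mill moved less than 2 mm in the wrist image. I made no separate final check on the other things on the trolley.

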